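Mark a test plate in the sprung punch stand

TASK

Mark the metal test plate in the punch stand: first swing the hold-down lever fully down so its foot rests on the plate, then pick up the mallet and knock the sprung punch fully home with a brisk blow or blows of its head (a slow push makes no mark, and fingers must stay off the punch). Leave the lever and punch down, stand the mallet back on its mat on a face of its head, let go, and leave the bottle, beaker and jar alone.

Things in the scene. Friction and masses are not known exactly. Their poses are not given: they have to be found in the camera images.
- stand: Grey steel C-frame punch stand, fixed to the bench. Origin: on the bench, directly under the punch axis. Base 180 mm (x from -95 to +85) by 130 mm (y +-65), 18 mm thick; column at x 45 to 85 mm; overhanging head block x -25 to +85, y +-30 mm, its top 125 mm above the bench. An aluminium plate 120 x 50 x 6 mm lies on the base under the punch (fixed). z is up.
- punch_top (a point): Centre of the top of the punch's striking button: plain steel mushroom button 36 mm across, 14 mm thick, on an 18 mm shaft standing out of the head block. 165 mm above the bench when up, 145 mm when fully home.
- punch (a joint): Depth of the punch in m: 0 up, 0.020 fully home against its stop. A spring and a friction brake resist with about 8 to 10 N; it stays at the depth to which it is driven.
- foot (a joint): Angle of the hold-down lever in rad: 0 = level, foot on the plate (its stop); positive = raised (starts raised). A stiff hinge keeps it where it is left (about 2 N at the knob).
- foot_hinge (a point): Fixed pivot of the hold-down lever, 50 mm above the bench, at (-65, +60) mm in the stand's frame; the hinge axis runs along the stand's x. Lowered, the lever is level and points along the stand's -y; raised, it tips up from there. The steel arm is 12 x 10 mm.
- foot_knob (a point): Centre of the lever's black ball knob, 32 mm diameter, at the free end, 165 mm from the pivot.
- mallet: Mallet standing on one round face of its head, handle level. Head: white cylinder 56 mm diameter, 84 mm tall, axis z. Wooden handle 22 mm wide (y), 26 mm tall, its centre line 42 mm above the origin, running along -x from the head to 148 mm from the head's axis. Origin: centre of the lower face. About 0.34 kg, centre of mass 10 to 15 mm from the head's axis towards the handle.
- mallet_grip (a point): Point on the handle's centre line 65 mm from the head's axis, 42 mm above the lower face.
- mat: Grey mat 240 (x) x 180 (y) x 4 mm fixed on the bench, on which the mallet stands. Origin: centre of its underside.
- wash_bottle: White bottle 66 mm diameter, 160 mm tall, bystander. Origin: centre of its base.
- beaker: Clear beaker 80 mm diameter, 100 mm tall, bystander. Origin: centre of its base.
- jar: Brown glass jar with a black cap, 70 mm diameter, 85 mm tall, bystander. Origin: centre of its base.
Mind the look-alikes: they are no part of the job. What is shaped like the mallet but turquoise or yellow is not meant.

How it is judged:
By the outcome, as a careful person would: the job done as asked, in the order asked, and still so for the second after the job is handed in, with the robot touching nothing.
It also fails if it takes over 61 s, if anything falls off the work surface, if the arm or the gripper's body presses on something with over 40 N, if the wrist force passes 120 N, or if a joint passes its speed limit or range.

ROBOT

A 6-joint arm with a two-finger parallel gripper is mounted at the origin on the work surface. World frame = base frame: x ahead of the robot, y to its left, z up, the work surface at z = 0. Lengths are in m, angles in rad, forces in N, time in s.
With the tool pointing down it reaches from about 0.3 to 0.875 m from the base axis. Payload 6.4 kg.
Tool frame: the origin (TCP) lies on the centre line of the jaws, within the pads' length; the fingertips stand 25 mm ahead of it and the grasp point (between the pads) lies 6 mm ahead of it; z points along the fingers, y is the line along which they close (so a half turn about z gives the same grasp; the last joint's range is limited). The gripper opens to 85 mm and grips with 20 to 120 N. Pads are 22 mm wide; open, the fingers measure 114 mm over their backs; the gripper's body (76 mm by 85 mm) begins 54 mm behind the grasp point. The pads swing forward as they close: fully open they stand 13 mm farther back than shut.
Start: joints at [-1.345, 0.181, 1.607, -0, 1.354, -0.206], TCP at [0.241, -0.522, 0.256] pointing down, gripper open.
Joint ranges: [-2.99, 2.99], [-0.89, 2.07], [0.3, 2.58], [-1.14, 4.28], [0, 2.63], [-3.12, 3.12]. Speed limits (rad/s): [2.57, 2.57, 3.01, 3.14, 3.14, 3.14].

INTERFACE

Orientations are given as [roll, pitch, yaw] about the fixed x, y, z axes, in that order (R = Rz(yaw) Ry(pitch) Rx(roll)).
In Python, from plant import sense, viewer, r gives the robot as it stands.
- The arm moves only by the shell command python3 -m inch 'ROWS' [FORCE]. ROWS is JSON, a list of rows, each a list of 5 numbers: the shift along the tool's x, y, z normalised to -1 to 1, where 1 is 2.5 cm, then the turn about the tool's z normalised to -1 to 1, where 1 is 90 degrees, then the opening, from -1 (shut) to 1 (fully open). A call has 1 to 8 rows; each row shifts and turns the commanded pose from where the row before left it, along the tool's axes as they then stand; what a row does not reach is not made up. A row lasts 1/12 s, in which the tool goes at most 41.7 mm and 7.16 degrees, less where a joint would pass 70% of its speed; a pose out of reach is approached as far as the arm can. A call with a number of a shift or a turn outside -1 to 1 is refused whole. A call with a gripper value outside its range is refused whole. The fingers move at their own pace and stop on an object; FORCE is the grip in N (left out, the last holds). Time passes only in rows, so rows that do not move let the fingers close. It gives the time, the measured TCP pose, the force, the opening and the grip force at its end, in the units of the state.
- sense(): the state, without advancing time (a new reading comes with each control period).
- viewer.grab_frame(name): name is "scene" or "top" or "wrist"; returns a dict with "image" (400x640x3 uint8, red, green, blue), "range_z" (400x640 float32, m along the optical axis (not along the pixel's ray), 0 where there is no reading), "fx", "fy", "cx", "cy" (pixels), "k1" (the pictures are not rectified: a ray, as slopes to the right and down, at radius r is drawn at 1 + k1 r^2 times it, then the intrinsics apply), "eye" and "rotation" of the camera in the world. Camera axes: x right, y up, looking along -z (the intrinsics and any distortion apply to the point x, -y, -z); pixel columns grow to the right and rows downward; lengths in m; the calibration is good to about 2 mm. A picture is of the moment at which its call begins.
- r.close_job(): hands the job in; it is judged then, once.
The state is a dict: "t": time; "q": joint angles; "qd": joint speeds; "joint_torque": joint torques, N m; "tcp_pos": TCP position; "tool_rot": TCP orientation; "wrist_force": force on the tool from outside, world axes, zero at the start; "moment": the same for the moment, N m; "width": opening from 0.0 (shut) to 1.0 (fully open); "grasp_force": force on a finger pad.
Only numpy, scipy, OpenCV 4.12 (cv2) and the standard library are available. Lean on these libraries where they do the work, as an engineer would, in place of code of your own. Each camera call takes 0.05 s, during which the arm holds its last target. There are 200 camera calls.

## Working session

There is one attempt and no reset: what is moved stays moved. The work goes in short steps, Python scripts to look and compute and a shell command to move; the robot and the scene stay as the last step left them, time stands still between calls to the robot, and variables do not carry over. Pictures are saved under pics/ and viewed, at most 10 in all, crops included, and the job is handed in when it is done.

```bash
ls; mkdir -p pics; cat > h.py <<'E'
import numpy as np, cv2
from plant import sense, viewer, r
def grab(n):
    f=viewer.grab_frame(n); return f
def pts(f):
    """world point per pixel from depth"""
    h,w=f["range_z"].shape
    K=np.array([[f["fx"],0,f["cx"]],[0,f["fy"],f["cy"]],[0,0,1.]])
    u,v=np.meshgrid(np.arange(w),np.arange(h))
    p=np.stack([u,v],-1).reshape(-1,1,2).astype(np.float64)
    s=cv2.undistortPoints(p,K,np.array([f["k1"],0,0,0,0.])).reshape(h,w,2)
    d=np.stack([s[...,0],-s[...,1],-np.ones((h,w))],-1)
    R=np.array(f["rotation"]); 
    if R.shape!=(3,3):
        from scipy.spatial.transform import Rotation; R=Rotation.from_euler('xyz',R).as_matrix()
    D=d@R.T
    return np.array(f["eye"])+D*f["range_z"][...,None], D
E
python3 - <<'E'
from h import *
for n in ["scene","top"]:
    f=grab(n); cv2.imwrite(f"pics/{n}0.png",f["image"][...,::-1]); print(n,f["eye"],np.round(f["rotation"],3),f["fx"],f["k1"])
    np.savez(f"{n}0.npz",**f)
print(sense())
E
```

```text
pics
scene [ 1.24203084 -0.35706963  1.02278946] [0.669 0.018 1.028] 460.95098878114214 -0.08911413650926409
top [ 0.4882107  -0.00505402  1.47113681] [ 0.093  0.    -1.557] 451.48765886992135 -0.07106604848958979
{'t': 0.1, 'q': array([-1.34536250e+00,  1.81478206e-01,  1.60789074e+00,  2.33408425e-05,
        1.35378083e+00, -2.06305216e-01]), 'qd': array([ 1.10123662e-03, -1.70458734e-03, -2.94751130e-03,  7.44821793e-04,
        3.08948513e-04,  7.53644249e-05]), 'joint_torque': array([ 7.32280332e-04, -4.45878267e+01, -3.52237451e+01, -2.74563617e-04,
        4.18835669e-03,  6.29190726e-07]), 'tcp_pos': array([ 0.24052748, -0.52178755,  0.25547611]), 'tool_rot': array([-3.14007322e+00, -3.41270649e-04,  4.31733742e-01]), 'wrist_force': array([-0.10881852,  0.92078109, -0.55298957]), 'moment': array([-0.04726076, -0.02985813,  0.00873536]), 'grasp_force': 0.0, 'width': 0.9968604069437542}
```

View pics/scene0.png

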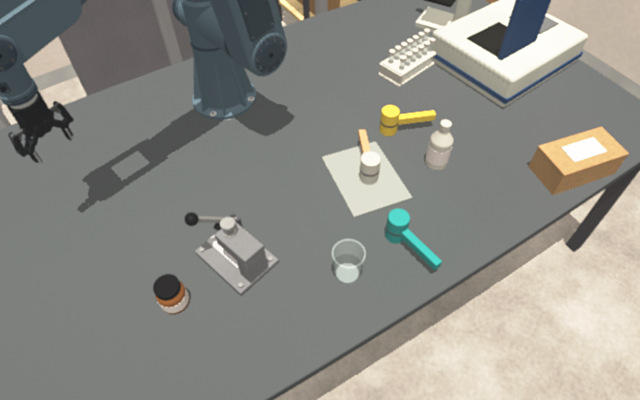

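View pics/top0.png

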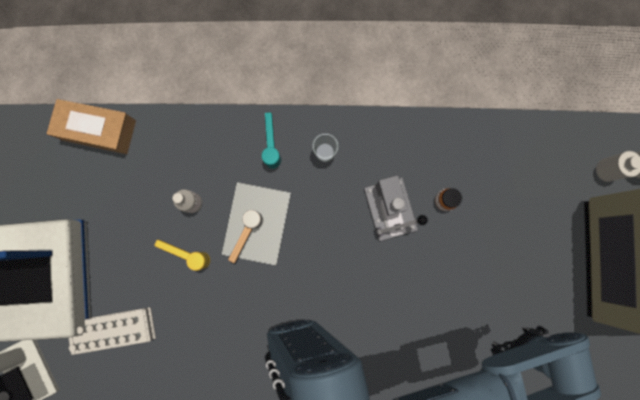

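The scene view shows the stand at about (235,250), with its knob at (191,219) and its button at (228,226). The white mallet head is at (370,162) on the mat. In the top view the mallet head is at (251,219) with the handle running to (234,260), the button is at (398,203) and the knob at (422,220). The bystanders are the bottle (185,201), beaker (325,148) and jar (450,199).

```bash
cat > m.py <<'E'
from h import *
def c(P,m,name):
    q=P[m]; print(name,m.sum(),"med",np.round(np.median(q,0),4),"min",np.round(q.min(0),3),"max",np.round(q.max(0),3)); return q
for n in ["top","scene"]:
    f=dict(np.load(f"{n}0.npz")); P,D=pts(f); im=f["image"].astype(int); ok=f["range_z"]>0
    hsv=cv2.cvtColor(f["image"],cv2.COLOR_RGB2HSV).astype(int); z=P[...,2]
    print("==",n)
    def box(u0,v0,u1,v1):
        b=np.zeros(ok.shape,bool); b[v0:v1,u0:u1]=1; return b&ok
    if n=="top": mb,sb,kb,wb,bb,jb=box(215,175,300,272),box(355,170,435,245),box(414,212,430,228),box(165,185,205,218),box(305,125,345,170),box(430,180,470,220)
    else: mb,sb,kb,wb,bb,jb=box(315,125,415,215),box(180,205,285,295),box(182,209,201,229),box(420,115,458,175),box(325,235,370,290),box(150,270,195,315)
    head=mb&(z>.075)&(hsv[...,1]<60); q=c(P,head,"head top")
    (u,r_)=cv2.minEnclosingCircle(q[:,:2].astype(np.float32)); print(" circ",u,r_)
    wood=mb&(hsv[...,1]>90)&(z>.03); q=c(P,wood,"wood"); print(cv2.minAreaRect(q[:,:2].astype(np.float32)))
    mat=mb&(z<.02)&(im.sum(-1)>300); q=c(P,mat,"mat"); print(cv2.minAreaRect(q[:,:2].astype(np.float32)))
    q=c(P,sb&(z>.15),"button"); print(cv2.minEnclosingCircle(q[:,:2].astype(np.float32)))
    q=c(P,sb&(z>.118)&(z<.132),"block"); print(cv2.minAreaRect(q[:,:2].astype(np.float32)))
    q=c(P,sb&(z>.01)&(z<.026),"base"); print(cv2.minAreaRect(q[:,:2].astype(np.float32)))
    c(P,kb&(im.sum(-1)<110)&(z>.03),"knob")
    for b,t in((wb,"bottle"),(bb,"beaker"),(jb,"jar")): c(P,b&(z>.03),t)
E
python3 m.py
```

```text
== top
head top 259 med [0.5634 0.2062 0.0869] min [0.538 0.179 0.076] max [0.591 0.235 0.096]
 circ (0.5644197463989258, 0.20664024353027344) 0.028018483892083168
wood 256 med [0.4828 0.2449 0.0575] min [0.429 0.211 0.043] max [0.539 0.277 0.067]
((0.4843638837337494, 0.24464282393455505), (0.021774310618638992, 0.11826509237289429), 63.45106887817383)
mat 3729 med [0.5575 0.1919 0.0027] min [ 0.419  0.09  -0.01 ] max [0.69  0.316 0.019]
((0.5479669570922852, 0.20491893589496613), (0.18808381259441376, 0.26079314947128296), 79.85408020019531)
button 237 med [ 0.5941 -0.2499  0.1657] min [ 0.547 -0.315  0.15 ] max [ 0.627 -0.216  0.189]
((0.58939129114151, -0.26682624220848083), 0.05665997788310051)
block 620 med [ 0.6455 -0.221   0.1236] min [ 0.543 -0.267  0.118] max [ 0.697 -0.182  0.132]
((0.6172059774398804, -0.23151282966136932), (0.15614067018032074, 0.06069295108318329), 16.0752010345459)
base 1168 med [ 0.5831 -0.2186  0.0178] min [ 0.505 -0.317  0.01 ] max [ 0.708 -0.148  0.026]
((0.6057639718055725, -0.23521998524665833), (0.18007074296474457, 0.1314338743686676), 16.53562
[... 1237 characters left out ...]
87, 0.061221491545438766), 16.146215438842773)
base 1446 med [ 0.629  -0.2689  0.019 ] min [ 0.526 -0.38   0.01 ] max [ 0.71  -0.147  0.026]
((0.6307822465896606, -0.24782046675682068), (0.21622514724731445, 0.16558192670345306), 58.09750747680664)
  return _methods._mean(a, axis=axis, dtype=dtype,
  ret = um.true_divide(
Traceback (most recent call last):
  File "m.py", line 19, in <module>
    c(P,kb&(im.sum(-1)<110)&(z>.03),"knob")
    ~^^^^^^^^^^^^^^^^^^^^^^^^^^^^^^^^^^^^^^
  File "m.py", line 3, in c
    q=P[m]; print(name,m.sum(),"med",np.round(np.median(q,0),4),"min",np.round(q.min(0),3),"max",np.round(q.max(0),3)); return q
                                                                               ~~~~~^^^
ValueError: zero-size array to reduction operation minimum which has no identity
```

```bash
python3 -m inch '[[0,0,0,0.046,-1],[0,0,0,0.046,-1],[1,-0.33,0,0,-1],[1,-0.33,0,0,-1],[1,-0.33,0,0,-1],[1,-0.33,0,0,-1],[1,-0.33,0,0,-1],[1,-0.33,0,0,-1]]' 60; python3 -m inch '[[1,-0.33,0,0,-1],[1,-0.33,0,0,-1],[1,-0.33,0,0,-1],[1,-0.33,0,0,-1],[1,-0.33,0,0,-1],[0.8,-0.33,0,0,-1],[0,0,0,0,-1],[0,0,0,0,-1]]'
python3 - <<'E'
from h import *
f=grab("top");P,D=pts(f)
f=grab("scene"); cv2.imwrite("pics/s1.png",cv2.resize(f["image"][170:320,130:330,::-1],None,fx=3,fy=3))
s=sense();print(s["t"],s["tcp_pos"],s["tool_rot"],s["wrist_force"])
d=dict(np.load("top0.npz"));P,_=pts(d)
m=np.zeros((400,640),bool);m[170:245,355:414]=1
q=P[m&(d["range_z"]>0)&(P[...,2]>.158)];print("button",len(q),np.median(q,0),cv2.minEnclosingCircle(q[:,:2].astype(np.float32)))
E
```

```text
t: 0.77
tcp_pos: [0.3713, -0.4312, 0.2558]
tool_rot: [-3.141, 0.0, 0.287]
wrist_force: [-0.2, 0.8, -0.2]
width: 0.003
grasp_force: 0.0
t: 1.43
tcp_pos: [0.4959, -0.3428, 0.2556]
tool_rot: [-3.141, 0.001, 0.29]
wrist_force: [-0.4, 0.4, -0.7]
width: -0.001
grasp_force: 0.0
1.5333 [ 0.49489788 -0.3439703   0.25587779] [-3.14108418e+00  7.81709192e-04  2.87139311e-01] [-0.71402901 -0.37907839  0.1310041 ]
button 116 [ 0.61115057 -0.23368334  0.16300705] ((0.5924396514892578, -0.2512727975845337), 0.0417570061981678)
```

View pics/s1.png

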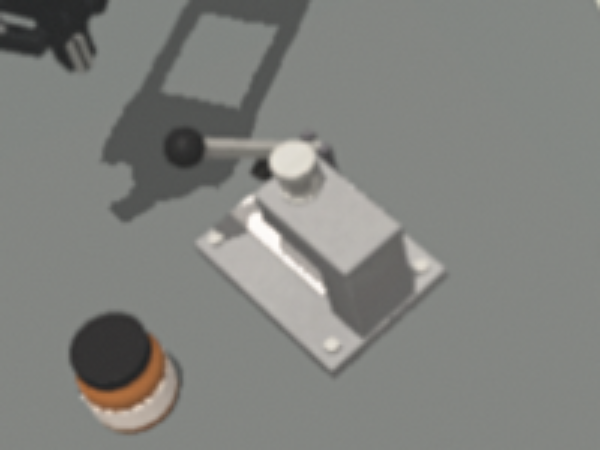

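The crop shows the knob still raised at about (185,147) and the shut gripper short of it at top left. The button centre of (0.611,-0.234) agrees with the stand origin.

```bash
python3 -m inch '[[0.77,-0.25,0,0,-1],[0.77,-0.25,0,0,-1],[0.77,-0.25,0,0,-1],[0.77,-0.25,0,0,-1],[0,0,0.8,0,-1],[0,0,0,0,-1],[0,0,0,0,-1]]'
python3 -c "
from h import *
s=sense();print(s['t'],s['tcp_pos'],s['tool_rot'],s['wrist_force'])
h=np.array([.531,-.195]);e=np.array([.284,-.959]);ex=np.array([.959,.284])
d=s['tcp_pos'][:2]-h;print('along e',d@e,'x',d@ex)
for a in (.855,.7,.6,.5,.4,.3,.2,.1,0): print(a,.165*np.cos(a),.05+.165*np.sin(a)+.041)
"
```

```text
t: 2.12
tcp_pos: [0.5608, -0.2982, 0.2349]
tool_rot: [-3.139, 0.002, 0.286]
wrist_force: [-0.5, -0.8, 0.0]
width: 0.005
grasp_force: 0.0
2.1167 [ 0.56075059 -0.29822954  0.2349012 ] [-3.13894402e+00  2.37903483e-03  2.86140105e-01] [-0.48169836 -0.77364363  0.04622171]
along e 0.10744629205520306 x -0.0007863722687090348
0.855 0.10827605410690196 0.21550420116220675
0.7 0.1261989609019406 0.19729591839421903
0.6 0.13618037646009692 0.18416600811018086
0.5 0.1448011227119115 0.17010521386969352
0.4 0.15197506401047606 0.15525402648092734
0.3 0.157630520705725 0.13976083409912105
0.2 0.16171098534380487 0.12378043958118512
0.1 0.16417568727087425 0.10747251374672664
0 0.165 0.091
```

```bash
python3 -m inch '[[0,0,0.78,0,-1],[0,0.36,0.37,0,-1],[0,0.36,0.37,0,-1],[0,0.4,0.53,0,-1],[0,0.34,0.56,0,-1],[0,0.29,0.59,0,-1],[0,0,0,0,-1]]'
python3 -m inch '[[0,0.23,0.62,0,-1],[0,0.16,0.64,0,-1],[0,0.1,0.65,0,-1],[0,0.03,0.4,0,-1],[0,0,0,0,-1],[0,0,0,0,-1]]'
```

```text
t: 2.7
tcp_pos: [0.5732, -0.342, 0.1534]
tool_rot: [-3.139, 0.002, 0.285]
wrist_force: [-0.4, 0.1, -0.4]
width: 0.001
grasp_force: 0.0
t: 3.2
tcp_pos: [0.5776, -0.3514, 0.0971]
tool_rot: [-3.139, 0.002, 0.287]
wrist_force: [1.0, 0.2, -0.8]
width: -0.002
grasp_force: 0.0
```

```bash
python3 - <<'E'
from h import *
f=grab("scene"); cv2.imwrite("pics/s2.png",cv2.resize(f["image"][170:320,130:330,::-1],None,fx=3,fy=3))
E
```

```text
(no output)
```

View pics/s2.png

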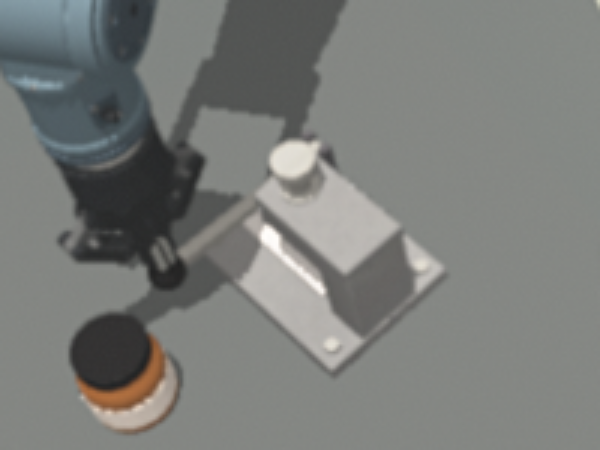

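The lever has come down with the knob at about (165,272) under the fingertips. I'll press on to the stop in small steps.

```bash
python3 -m inch '[[0,0,0.2,0,-1],[0,0,0.1,0,-1],[0,0,0,0,-1],[0,0,0,0,-1]]'; python3 -m inch '[[0,0,0.1,0,-1],[0,0,0,0,-1],[0,0,0,0,-1]]';python3 -m inch '[[0,0,0.1,0,-1],[0,0,0,0,-1],[0,0,0,0,-1]]'
```

```text
t: 3.58
tcp_pos: [0.5784, -0.3522, 0.0913]
tool_rot: [3.141, -0.0, 0.287]
wrist_force: [-0.4, -0.6, -0.5]
width: 0.003
grasp_force: 0.0
t: 3.83
tcp_pos: [0.5787, -0.3524, 0.0905]
tool_rot: [3.141, -0.0, 0.288]
wrist_force: [-3.2, 3.3, 10.8]
width: 0.004
grasp_force: 5.1
t: 4.08
tcp_pos: [0.5788, -0.3525, 0.0901]
tool_rot: [3.141, -0.0, 0.288]
wrist_force: [-8.8, 6.7, 21.6]
width: 0.001
grasp_force: 10.9
```

```bash
python3 -m inch '[[0,0,-1,0,-1],[0,0,-1,0.079,-1],[0,0,-1,0.079,-1],[0,0,-1,0.079,-1],[0,0,-1,0.079,-1],[0,0,-0.5,0.079,-1],[0,0,0,0.079,-1],[0,0,0,0,-1]]'; python3 -m inch '[[-0.6,-0.9,0,0,-1],[-0.6,-0.9,0,0,-1],[-0.6,-0.9,0,0,-1],[-0.6,-0.9,0,0,-1],[-0.6,-0.9,0,0,-1],[-0.6,-0.9,0,0,-1],[-0.6,-0.9,0,0,-1],[-0.6,-0.9,0,0,-1]]';python3 -m inch '[[-0.6,-0.9,0,0,1],[-0.6,-0.9,0,0,1],[-0.6,-0.9,0,0,1],[-0.6,-0.9,0,0,1],[-0.6,-0.9,0,0,1],[-0.6,-0.9,0,0,1],[-0.6,-0.9,0,0,1],[-0.6,-0.9,0,0,1]]'
cat > go.py <<'E'
import sys
from h import *
s=sense(); t=np.array(list(map(float,sys.argv[1:4]))); y=s["tool_rot"][2]; d=t-s["tcp_pos"]
x=np.array([np.cos(y),np.sin(y),0]); Y=np.array([np.sin(y),-np.cos(y),0])
print("t",s["t"],"tcp",s["tcp_pos"],"rot",s["tool_rot"],"units",d@x/.025,d@Y/.025,-d[2]/.025,"turn",-np.rad2deg((np.deg2rad(float(sys.argv[4]))-y))/90)
E
python3 go.py .5067 .2345 .2 -26.2
```

```text
t: 4.75
tcp_pos: [0.5789, -0.3527, 0.2254]
tool_rot: [3.141, -0.003, -0.462]
wrist_force: [-0.5, 0.7, -0.4]
width: -0.001
grasp_force: 0.0
t: 5.42
tcp_pos: [0.5493, -0.1363, 0.2226]
tool_rot: [-3.142, 0.002, -0.453]
wrist_force: [-0.0, -0.1, -0.0]
width: 0.001
grasp_force: 0.0
t: 6.08
tcp_pos: [0.521, 0.0779, 0.2228]
tool_rot: [3.141, 0.001, -0.453]
wrist_force: [0.1, 0.1, 0.4]
width: 1.0
grasp_force: 0.0
t 6.0833 tcp [0.52103174 0.07794777 0.2227778 ] rot [ 3.14105238e+00  1.31939095e-03 -4.52897963e-01] units -3.255596459032756 -5.379915593477668 0.911112012500378 turn 0.0027873131334185232
```

```bash
python3 -m inch '[[-0.54,-0.9,0.15,0,1],[-0.54,-0.9,0.15,0,1],[-0.54,-0.9,0.15,0,1],[-0.54,-0.9,0.15,0,1],[-0.54,-0.9,0.15,0,1],[-0.54,-0.9,0.15,0,1],[0,0,0,0,1],[0,0,0,0,1]]' >/dev/null
python3 go.py .5067 .2345 .15 -26.2
python3 - <<'E'
from h import *
f=grab("wrist"); cv2.imwrite("pics/w1.png",f["image"][...,::-1]); np.savez("w1.npz",**f)
P,D=pts(f); hsv=cv2.cvtColor(f["image"],cv2.COLOR_RGB2HSV); z=P[...,2]; ok=f["range_z"]>0
m=ok&(z>.04)&(z<.075)&(hsv[...,1]>90)&(P[...,0]<.56)&(P[...,1]>.2)&(P[...,1]<.3)
q=P[m];print(m.sum(),q.min(0),q.max(0),np.median(q,0),cv2.minAreaRect(q[:,:2].astype(np.float32)))
m=ok&(z>.08)&(z<.095)&(hsv[...,1]<70)&(P[...,0]>.52)&(P[...,1]<.25);q=P[m];print(m.sum())
if len(q):print(np.median(q,0),cv2.minEnclosingCircle(q[:,:2].astype(np.float32)))
E
```

```text
t 6.75 tcp [0.50781991 0.23441884 0.1999277 ] rot [ 3.14008372e+00  1.58614423e-03 -4.51370048e-01] units -0.04172610830997616 0.016618799184236435 1.9971078556487387 turn 0.0037600139214834893
1722 [0.42911267 0.22595258 0.05504858] [0.5072586  0.27960524 0.0606927 ] [0.4684199  0.25371246 0.05865361] ((0.47114384174346924, 0.25281432271003723), (0.021257730200886726, 0.08497679978609085), 64.76513671875)
4389
[0.56484295 0.20701381 0.08763333] ((0.5639683604240417, 0.20746977627277374), 0.027871545404195786)
```

View pics/w1.png

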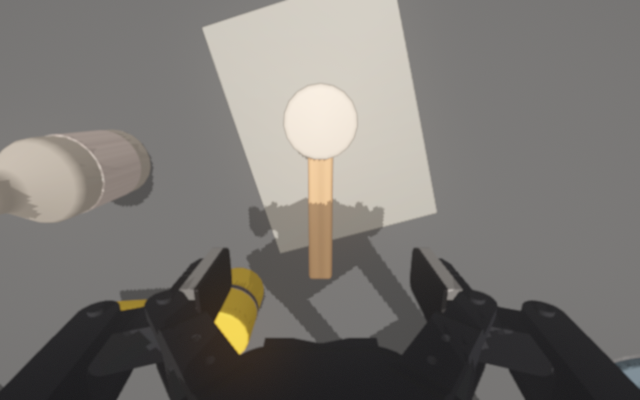

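The wrist view shows the white head at (320,121) and its handle running straight down to (320,278), centred between the fingers. The yellow decoy at (240,310) is clear.

```bash
python3 -m inch '[[0,0,1,0,1],[0,0,1,0,1],[0,0,1,0,1],[0,0,1,0,1],[0,0,1,0,1],[0,0,0.6,0,1],[0,0,0,0,1],[0,0,0,0,1]]' 110
python3 go.py .5059 .2357 .052 -26.2
```

```text
t: 7.47
tcp_pos: [0.5085, 0.2323, 0.0605]
tool_rot: [3.14, 0.002, -0.458]
wrist_force: [0.1, 0.1, 0.8]
width: 0.998
grasp_force: 0.0
t 7.4667 tcp [0.5085342  0.23229679 0.06050463] rot [ 3.14011241e+00  1.52626515e-03 -4.57566508e-01] units -0.15466593543094925 -0.07557692773573114 0.34018516929928216 turn -0.00018477474446263777
```

```bash
python3 -m inch '[[-0.15,-0.08,0.34,0,1],[0,0,0,0,1],[0,0,0,0,-1],[0,0,0,0,-1],[0,0,0,0,-1],[0,0,0,0,-1],[0,0,0,0,-1],[0,0,0,0,-1]]' 110
python3 go.py .5059 .2357 .052 -26.2
```

```text
t: 8.13
tcp_pos: [0.5066, 0.237, 0.0531]
tool_rot: [-3.142, -0.001, -0.457]
wrist_force: [-2.3, -1.1, 3.3]
width: 0.242
grasp_force: 107.1
t 8.1333 tcp [0.50663027 0.23697164 0.0531125 ] rot [-3.14156221e+00 -5.22059528e-04 -4.57025491e-01] units -0.0037669512178983744 0.058535594987954964 0.04450010615900668 turn 0.00015964701186232618
```

```bash
python3 -m inch '[[0,0,-0.5,0,-1],[0,0,-1,0,-1],[0,0,-1,0,-1],[0,0,-1,0,-1],[0,0,-1,0,-1],[0,0,-1,0,-1],[0,0,-1,0,-1],[0,0,-1,0,-1]]' 110; python3 -m inch '[[0.3,0.4,-0.8,0,-1],[0.57,0.9,0,0,-1],[0.57,0.9,0,0,-1],[0.57,0.9,0,0,-1],[0.57,0.9,0,0,-1],[0.57,0.9,0,0,-1],[0.57,0.9,0,0,-1],[0.57,0.9,0,0,-1]]';python3 -m inch '[[0.57,0.9,0,0,-1],[0.57,0.9,0,0,-1],[0.57,0.9,0,0,-1],[0.57,0.9,0,0,-1],[0.57,0.9,0,0,-1],[0,0,0,0,-1],[0,0,0,0,-1]]'
python3 go.py .5532 -.2037 .26 -26.2
```

```text
t: 8.8
tcp_pos: [0.5056, 0.2369, 0.2415]
tool_rot: [3.141, 0.001, -0.457]
wrist_force: [0.1, -0.5, -4.0]
width: 0.237
grasp_force: 107.6
t: 9.47
tcp_pos: [0.528, 0.0383, 0.2603]
tool_rot: [3.142, 0.001, -0.457]
wrist_force: [-0.1, 0.0, -3.0]
width: 0.238
grasp_force: 107.9
t: 10.05
tcp_pos: [0.5425, -0.0942, 0.26]
tool_rot: [-3.141, 0.001, -0.46]
wrist_force: [-0.8, -0.4, -2.5]
width: 0.239
grasp_force: 108.1
t 10.05 tcp [ 0.54245142 -0.0941853   0.26004767] rot [-3.14149994e+00  1.06852475e-03 -4.59937811e-01] units 2.329773171814445 3.734509445547073 0.001906672661322606 turn -0.0016943932569154926
```

```bash
python3 -m inch '[[0.47,0.75,0,0,-1],[0.47,0.75,0,0,-1],[0.47,0.75,0,0,-1],[0.47,0.75,0,0,-1],[0.47,0.75,0,0,-1],[0,0,0,0,-1],[0,0,0,0,-1]]' >/dev/null
python3 go.py .5532 -.2037 .26 -26.2
python3 - <<'E'
from h import *
im=[]
for n in ("top","scene","wrist"):
    f=grab(n);P,D=pts(f);z=P[...,2];ok=f["range_z"]>0
    hsv=cv2.cvtColor(f["image"],cv2.COLOR_RGB2HSV)
    m=ok&(z>.275)&(z<.315)&(hsv[...,1]<70)&(hsv[...,2]>100)&(np.hypot(P[...,0]-.61,P[...,1]+.234)<.05);q=P[m]
    print(n,len(q))
    if len(q)>10: print(np.median(q,0),np.percentile(q[:,2],[5,95]),cv2.minEnclosingCircle(q[:,:2].astype(np.float32)))
    if len(q)>10:
        A=np.c_[q[:,:2]-q[:,:2].mean(0),np.ones(len(q))];print("slope",np.linalg.lstsq(A,q[:,2],rcond=None)[0])
    if n=="scene":cv2.imwrite("pics/s3.png",cv2.resize(f["image"][120:320,110:350,::-1],None,fx=2.5,fy=2.5))
E
```

```text
t 10.6333 tcp [ 0.55397094 -0.20283672  0.25986123] rot [-3.14105685e+00  1.20118434e-03 -4.58069782e-01] units -0.012388247495550338 0.044608485338381146 -0.005550941485983341 turn -0.0005051694335937881
top 0
scene 575
[ 0.6214609  -0.23260117  0.29367008] [0.27794001 0.29630736] ((0.6145138740539551, -0.23175235092639923), 0.028525911271572113)
slope [-0.18234824  0.02938234  0.29144401]
wrist 31156
[ 0.61410056 -0.23183792  0.29410626] [0.29290636 0.29516753] ((0.6118706464767456, -0.23065829277038574), 0.028188183903694153)
slope [-0.00580813  0.00392772  0.29407496]
```

View pics/s3.png

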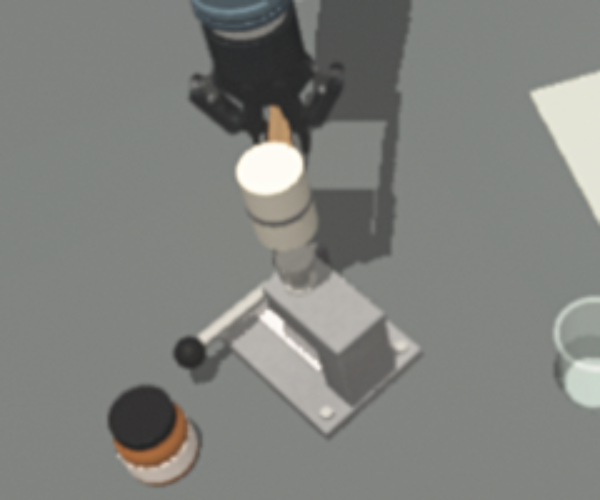

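The view shows the mallet level in the grip, its head above the button at about (295,260) and 3 mm off in y. The lever is down with its knob at (190,352). I'll trim the offset, raise the mallet and strike.

```bash
python3 -m inch '[[0,0.12,-0.65,0,-1],[0,0,-0.65,0,-1],[0,0,0,0,-1],[0,0,0,0,-1]]' 115;  python3 go.py .5535 -.206 .2925 -26.2
```

```text
t: 11.12
tcp_pos: [0.5535, -0.205, 0.2935]
tool_rot: [3.142, -0.002, -0.456]
wrist_force: [-0.6, 0.3, -2.7]
width: 0.237
grasp_force: 112.5
t 11.1167 tcp [ 0.55349843 -0.20503397  0.293511  ] rot [ 3.14156784e+00 -2.36532338e-03 -4.55995686e-01] units 0.0170723984333224 0.034665238347072115 0.04044000507391399 turn 0.000815241396842696
```

```bash
python3 -m inch '[[0,0.03,1,0,-1],[0,0,1,0,-1],[0,0,1,0,-1],[0,0,1,0,-1]]' 120; python3 -m inch '[[0,0,-0.8,0,-1],[0,0,-1,0,-1],[0,0,-1,0,-1],[0,0,-1,0,-1],[0,0,0,0,-1],[0,0,0,0,-1]]'
cat > chk.py <<'E'
from h import *
f=grab("wrist");P,D=pts(f);z=P[...,2];ok=f["range_z"]>0
hz=sense()["tcp_pos"][2]+.034
m=ok&(abs(z-hz)<.012)&(np.hypot(P[...,0]-.61,P[...,1]+.234)<.05);q=P[m]
print("head",np.median(q,0),cv2.minEnclosingCircle(q[:,:2].astype(np.float32)))
A=np.c_[q[:,:2]-q[:,:2].mean(0),np.ones(len(q))];print("slope",np.linalg.lstsq(A,q[:,2],rcond=None)[0])
for n in ("scene","top"):
    f=grab(n);P,D=pts(f);z=P[...,2];ok=f["range_z"]>0
    m=ok&(z>.137)&(z<.18)&(np.hypot(P[...,0]-.611,P[...,1]+.234)<.025);q=P[m]
    print(n,"button",len(q),np.percentile(q[:,2],[10,50,75,90]) if len(q) else "")
    if n=="scene": cv2.imwrite("pics/chk.png",cv2.resize(f["image"][120:320,110:350,::-1],None,fx=2.5,fy=2.5))
E
python3 chk.py; python3 go.py .5535 -.206 .2925 -26.2
```

```text
t: 11.45
tcp_pos: [0.5518, -0.2054, 0.1913]
tool_rot: [3.141, 0.002, -0.456]
wrist_force: [-38.5, 12.3, 46.0]
width: 0.238
grasp_force: 125.3
t: 11.95
tcp_pos: [0.553, -0.2062, 0.2879]
tool_rot: [3.141, -0.002, -0.457]
wrist_force: [-0.5, -0.2, -3.5]
width: 0.237
grasp_force: 121.3
head [ 0.60927035 -0.23345477  0.32959668] ((0.5978222489356995, -0.2280122935771942), 0.03813290596008301)
slope [ 0.06559728 -0.03329595  0.32949138]
scene button 177 [0.14216015 0.14530482 0.14679406 0.14792423]
top button 0 
t 12.1 tcp [ 0.55157609 -0.20557585  0.2848717 ] rot [-3.1411324   0.00417114 -0.45697787] units 0.07654608323906324 -0.018730948861345666 -0.3051319210056702 turn 0.0001899622768332423
```

```bash
python3 - <<'E'
from h import *
for n,f in(("init",dict(np.load("scene0.npz"))),("now",grab("scene"))):
    P,D=pts(f);z=P[...,2];ok=f["range_z"]>0
    R=np.hypot(P[...,0]-.611,P[...,1]+.234)
    for lo,hi in((.155,.18),(.137,.155)):
        q=P[ok&(z>lo)&(z<hi)&(R<.012)];print(n,lo,len(q),np.median(q[:,2]) if len(q) else "")
    q=P[ok&(z>.115)&(z<.135)&(abs((P[...,0]-.611)*.959+(P[...,1]+.234)*.284-.05)<.02)];print("block",np.median(q[:,2]))
E
```

```text
init 0.155 67 0.16607044473230137
init 0.137 6 0.14058665028403555
block 0.12463641309161466
now 0.155 0 
now 0.137 69 0.1459103951913705
block 0.12462566645053408
```

View pics/chk.png

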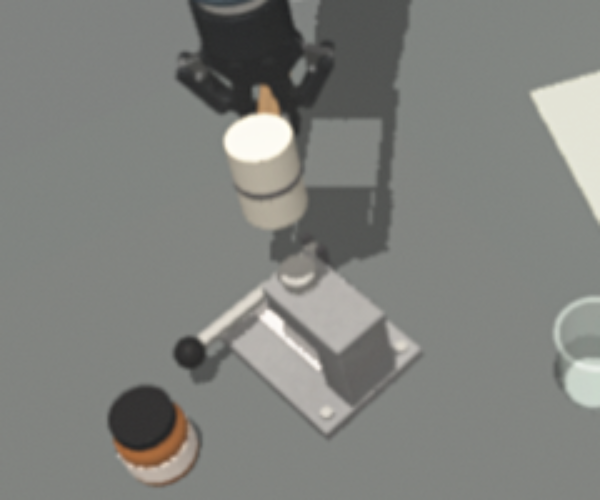

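The button top fell from 0.1661 to 0.1459 (20.2 mm), the face pressed at 46 N at the end of the blow, and the picture shows the button down at (297,270) with the lever still down, so the punch is home. The mallet tilted about 4° in the grip, which should level out when it is set down on its face. I'll take it back.

```bash
python3 -m inch '[[-0.57,-0.9,0,0,-1],[-0.57,-0.9,0,0,-1],[-0.57,-0.9,0,0,-1],[-0.57,-0.9,0,0,-1],[-0.57,-0.9,0,0,-1],[-0.57,-0.9,0,0,-1],[-0.57,-0.9,0,0,-1],[-0.57,-0.9,0,0,-1]]' 110 >/dev/null; python3 -m inch '[[-0.57,-0.9,0.2,0,-1],[-0.57,-0.9,0.2,0,-1],[-0.57,-0.9,0.2,0,-1],[-0.57,-0.9,0.2,0,-1],[-0.57,-0.9,0.2,0,-1],[-0.57,-0.9,0.2,0,-1],[-0.57,-0.9,0.2,0,-1],[0,0,0,0,-1]]'
python3 go.py .5066 .237 .15 -26.2
```

```text
t: 13.48
tcp_pos: [0.5074, 0.1946, 0.2498]
tool_rot: [3.141, 0.005, -0.454]
wrist_force: [0.2, 0.2, -4.2]
width: 0.237
grasp_force: 121.1
t 13.4833 tcp [0.50743593 0.1945817  0.24975768] rot [ 3.14102839  0.00504851 -0.45372446] units -0.773759260771162 -1.5104021803519312 3.990307100807856 turn 0.002261148549067127
```

```bash
python3 -m inch '[[-0.4,-0.75,0.6,0,-1],[-0.4,-0.75,0.7,0,-1],[0,0,0.9,0,-1],[0,0,0.9,0,-1],[0,0,0.9,0,-1],[0,0,0.9,0,-1],[0,0,0.9,0,-1],[0,0,0,0,-1]]' >/dev/null; python3 -m inch '[[0,0,0.8,0,-1],[0,0,0,0,-1],[0,0,0,0,-1]]'
python3 go.py .5066 .237 .0515 -26.2
```

```text
t: 14.4
tcp_pos: [0.5077, 0.2328, 0.0872]
tool_rot: [3.14, 0.002, -0.457]
wrist_force: [0.1, -0.1, -2.4]
width: 0.238
grasp_force: 120.9
t 14.4 tcp [0.50768119 0.23278291 0.08718214] rot [ 3.13994953e+00  1.99419104e-03 -4.57495526e-01] units -0.11330807047998719 -0.1322339443999056 1.4272856966825527 turn -0.0001395861955911586
```

```bash
python3 -m inch '[[-0.1,-0.13,0.5,0,-1],[0,0,0.4,0,-1],[0,0,0.3,0,-1],[0,0,0.1,0,-1],[0,0,0,0,-1],[0,0,0,0,-1]]'; python3 -m inch '[[0,0,0.05,0,-1],[0,0,0.05,0,-1],[0,0,0,0,-1],[0,0,0,0,-1]]'
```

```text
t: 14.9
tcp_pos: [0.5076, 0.2372, 0.0549]
tool_rot: [3.141, 0.0, -0.457]
wrist_force: [-0.1, 0.2, -3.0]
width: 0.237
grasp_force: 121.2
t: 15.23
tcp_pos: [0.5077, 0.2372, 0.0527]
tool_rot: [-3.141, -0.0, -0.457]
wrist_force: [-0.7, 0.1, -2.9]
width: 0.238
grasp_force: 121.2
```

```bash
python3 -m inch '[[0,0,0.04,0,-1],[0,0,0.03,0,-1],[0,0,0,0,-1],[0,0,0,0,-1]]';python3 -m inch '[[0,0,0.04,0,-1],[0,0,0.03,0,-1],[0,0,0,0,-1],[0,0,0,0,-1]]'
```

```text
t: 15.57
tcp_pos: [0.5076, 0.2372, 0.0507]
tool_rot: [3.142, 0.0, -0.457]
wrist_force: [0.3, -0.0, -2.8]
width: 0.237
grasp_force: 121.2
t: 15.9
tcp_pos: [0.5075, 0.2372, 0.0489]
tool_rot: [3.141, 0.0, -0.457]
wrist_force: [0.3, -0.0, -1.8]
width: 0.234
grasp_force: 121.2
```

```bash
python3 -m inch '[[0,0,0,0,-0.45],[0,0,0,0,-0.45],[0,0,0,0,-0.3],[0,0,0,0,-0.3],[0,0,0,0,0.4],[0,0,0,0,0.9],[0,0,0,0,0.9],[0,0,0,0,0.9]]' 30; python3 -m inch '[[0,0,-0.6,0,0.9],[0,0,-1,0,0.9],[0,0,-1,0,0.9],[0,0,-1,0,0.9],[0,0,-1,0,0.9],[0,0,-1,0,0.9],[0,0,-1,0,0.9],[0,0,0,0,0.9]]'
python3 -m inch '[[-1,0,-0.5,0,0.9],[-1,0,-0.5,0,0.9],[-1,0,-0.5,0,0.9],[0,0,0,0,0.9],[0,0,0,0,0.9],[0,0,0,0,0.9]]'
python3 - <<'E'
from h import *
f=grab("wrist");P,D=pts(f);z=P[...,2];ok=f["range_z"]>0
q=P[ok&(abs(z-.088)<.012)&(np.hypot(P[...,0]-.565,P[...,1]-.207)<.04)]
print("head",len(q),np.median(q,0),np.percentile(q[:,2],[5,95]),cv2.minEnclosingCircle(q[:,:2].astype(np.float32)))
A=np.c_[q[:,:2]-q[:,:2].mean(0),np.ones(len(q))];print("slope",np.linalg.lstsq(A,q[:,2],rcond=None)[0])
f=grab("scene");cv2.imwrite("pics/end.png",f["image"][...,::-1])
P,D=pts(f);z=P[...,2];q=P[(f["range_z"]>0)&(z>.137)&(z<.18)&(np.hypot(P[...,0]-.611,P[...,1]+.234)<.012)];print("button",np.median(q[:,2]))
k=P[(f["range_z"]>0)&(f["image"].astype(int).sum(-1)<130)&(z>.03)&(np.hypot(P[...,0]-.578,P[...,1]+.353)<.03)];print("knob",len(k),np.median(k,0),k[:,2].max())
E
```

```text
t: 16.57
tcp_pos: [0.5077, 0.2372, 0.0491]
tool_rot: [-3.142, -0.0, -0.457]
wrist_force: [-0.2, 0.0, 0.4]
width: 0.9
grasp_force: 0.0
t: 17.23
tcp_pos: [0.5105, 0.238, 0.22]
tool_rot: [-3.136, -0.007, -0.457]
wrist_force: [0.6, 0.7, 0.1]
width: 0.952
grasp_force: 0.0
t: 17.73
tcp_pos: [0.4405, 0.2702, 0.2511]
tool_rot: [3.141, -0.0, -0.457]
wrist_force: [-0.8, 0.5, 0.1]
width: 0.946
grasp_force: 0.0
head 3339 [0.56455821 0.20989003 0.08757019] [0.08530125 0.08887827] ((0.5679051876068115, 0.20738567411899567), 0.028101494535803795)
slope [ 0.03110026 -0.01409537  0.08734488]
button 0.14639919734889417
knob 25 [ 0.59024042 -0.35047514  0.05680967] 0.06438967996620437
```

View pics/end.png

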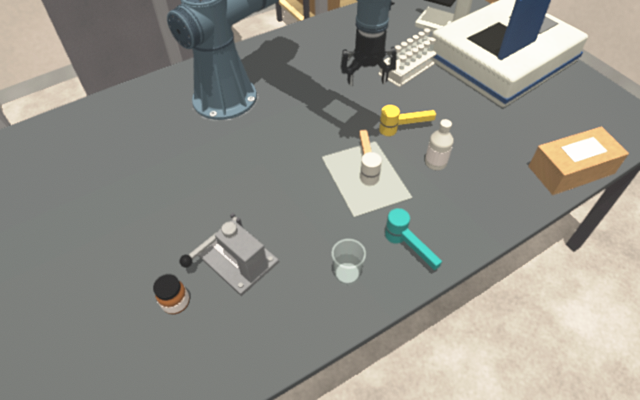

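```bash
python3 - <<'E'
from h import *
for n,f in(("w1",dict(np.load("w1.npz"))),("now",grab("wrist")),("scene0",dict(np.load("scene0.npz"))),("scene",grab("scene"))):
    P,D=pts(f);z=P[...,2]
    q=P[(f["range_z"]>0)&(abs(z-.088)<.012)&(np.hypot(P[...,0]-.565,P[...,1]-.2075)<.02)]
    A=np.c_[q[:,:2]-q[:,:2].mean(0),np.ones(len(q))];print(n,len(q),"slope",np.linalg.lstsq(A,q[:,2],rcond=None)[0])
E
```

```text
w1 2391 slope [ 0.00695749 -0.00129255  0.08777182]
now 2006 slope [ 0.00105663 -0.00077753  0.08769914]
scene0 116 slope [-0.0170961  -0.01516771  0.08795358]
scene 118 slope [-0.00169352 -0.00716066  0.08774309]
```

The final scene view shows the mallet upright on its mat at (371,163), the lever down at (186,261), the punch down at (230,230), and the bystanders unmoved. The head measures flat, with a slope of about 0.001.

```bash
python3 -c "
from plant import r
print(r.close_job())"
```

```text
the job is handed in; nothing more can be done
None
```

The job is handed in: lever down on its stop, punch driven home with one mallet blow (20 mm measured), mallet standing flat on its mat and released, and bottle, beaker and jar untouched, in about 18 s; I had no way to check the mark on the plate itself.

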